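# Load the bottle-tilting cradle, unhitch it and hold it raised

### The job

Take the blue-capped bottle from the clear tray and lay it gently in the cradle on the yellow tongue, cap towards the hinge, and let go of it. Then pull the red latch knob sideways against its spring, lift the tongue off the hitch ball until the coupler has risen about 10 cm, and finish still holding it up there, steady, with the bottle lying in the cradle. Leave the other bottle and everything else on the bench where they are.

Things in the scene. Friction and masses are not known exactly. Their poses are not given: they have to be found in the camera images.
- bottle_mid (a point): bottle to load: small full red bottle (0.3-0.55 kg), BLUE cap and collar, paper label, lying level in one of the tray's two nests, neighbour's axis 110 mm away. Point on its axis at the centre of mass: 62.5 mm from the base, 122.5 mm from the cap's end, 36 mm above the table at first. x points from base to cap; z up at first
- bottle_cap (a point): centre of the outer face of that bottle's blue cap, on its axis
- bottle: the same blue-capped bottle, 185 mm long; origin and axes as bottle_mid. Its glass body, a cylinder 54 mm in diameter, reaches from 62.5 mm behind the origin to 47.5 mm ahead of it (x); then a shoulder narrows to a neck 26 mm thick
- tray: clear moulded tray, fixed, 220 x 220 mm, 18 mm rim; the bottles lie along its x axis in two nests at y = +55 and -55 mm, each on a pair of ridges, free to be lifted straight up; origin at the centre of its underside
- stand: green steel base of the tilting cradle, fixed to the bench, 390 mm long, 110 mm wide. Its x axis points from the ball end (nearest the robot) to the hinge end; y to the left of that. Origin on the table, 150 mm from the ball towards the hinge
- cradle_mid (a point): where bottle_mid belongs when the bottle lies in the cradle, 112.5 mm above the table while the tongue is down. x points along the tongue from coupler to hinge (the cap goes to the hinge end), y left, z up from the tongue
- rails_mid (a point): two parallel round steel rails along the yellow tongue, 36 mm apart (46 mm over all), between which the bottle settles; open sides. End plates leave 10 mm free at each end of the bottle; the one at the hinge reaches 60 mm, that at the coupler end 35 mm above the hinge axis. This point: midway between the rails, on their tops' level, below cradle_mid; axes as cradle_mid
- tongue (a joint): angle of the yellow tongue (48 mm wide) about its hinge, rad: 0 = down, hitched on the ball; grows as the coupler end rises; stops at 0.62. It falls back by its weight when let go. While the latch is home, the pawl under the ball lets it rise hardly at all
- hinge (a point): on the hinge axis (which runs along y of the stand), 68 mm above the table, 285 mm from the ball's centre line along the stand's x; axes as the stand's
- ball (a point): centre of the steel hitch ball, 48 mm diameter, on a post on the stand, 50 mm above the table (its top 74 mm)
- coupler_top (a point): centre of the top face of the dark steel coupler box (76 mm long, 64 mm wide, 44 mm high, open below) at the robot end of the tongue, over the ball; 94 mm above the table while down. It carries the red latch; axes as cradle_mid
- latch (a joint): travel of the red spring latch, m: 0 = home (pawl under the ball), 0.016 = pulled all the way. It slides sideways, to the stand's -y (right, seen from the robot). The ball is free once it is past 0.010. The spring takes 8 N at first, 16 N at full travel, and sends the latch home when let go
- latch_knob (a point): centre of the latch's red ball knob (28 mm) on a 12 mm stem straight above the hitch ball; when down, 137 mm above the table, 43 mm above the coupler's top, 285 mm from the hinge axis level and 69 mm above it. Can be pinched from above, fingers along the stand's y; turns in the fingers as the tongue tilts; lifting the tongue by it takes 5 to 9 N
- brass_bottle: the other bottle lying in the tray: same shape as the blue-capped one but with a brass cap and collar; to be left alone; origin on its axis at 62.5 mm from its base
- standing_a: bystander: full red bottle with brass cap standing upright, 60 mm diameter, 200 mm tall; origin at the centre of its underside
- standing_b: bystander: another such standing bottle; origin at the centre of its underside
- grease_tin: bystander: blue tin, 70 mm diameter, 60 mm tall; origin at the centre of its underside
- cap_cup: bystander: open steel cup, 84 mm diameter, 80 mm tall; origin at the centre of its underside
Mind the look-alikes: they are no part of the job. Leave any green or purple look-alike of the bottle alone.

How it is judged:
By the outcome, as a careful person would: the job done as asked, in the order asked, and still so for the second after the job is handed in, while the arm keeps its last pose, push and grip.
It also fails if it takes over 48 s, if anything falls off the work surface, if the arm or the gripper's body presses on something with over 40 N, if the wrist force passes 120 N, or if a joint passes its speed limit or range.

### The arm

A 7-joint arm with a two-finger parallel gripper is mounted at the origin on the work surface. World frame = base frame: x ahead of the robot, y to its left, z up, the work surface at z = 0. Lengths are in m, angles in rad, forces in N, time in s.
With the tool pointing down it reaches from about 0.425 to 0.925 m from the base axis. Payload 6.8 kg.
Tool frame: the origin (TCP) lies at the very end of the fingers, on their centre line; the grasp point (between the pads) lies bot.grip_point_offset behind it (bot.grip_point_offset is the distance from the TCP to the grasp point, in m); z points along the fingers, y is the line along which they close (so a half turn about z gives the same grasp; the last joint's range is limited). The gripper opens to 85 mm and grips with 20 to 120 N. Pads are 22 mm wide; open, the fingers measure 114 mm over their backs; the gripper's body (76 mm by 85 mm) begins 54 mm behind the grasp point. The pads swing forward as they close: fully open they stand 13 mm farther back than shut.
Start: joints at [-1.337, 0.477, 0.022, 1.555, -0.011, 1.109, -0.083], TCP at [0.226, 0.636, 0.231] pointing down, gripper open.
Joint ranges: [-2.96, 2.96], [-0.34, 2.1], [-1.41, 1.46], [0.24, 2.44], [-1.37, 4.51], [0.17, 1.92], [-2.96, 2.96]. Speed limits (rad/s): [2.39, 2.39, 3.14, 3.14, 3.14, 3.14, 3.14].

### API

Orientations are given as a unit quaternion [w, x, y, z].
In Python, from station import bot, imaging gives the robot as it stands. The module is installed in compiled form; this text tells all that it offers.
- The arm moves only by the tool carry_out, never from a script. Its argument "targets" is one flat list of numbers, 5 for each row, row after row: the closure in counts, from 0 (fully open) to 255 (shut), then the shift along the world's x, y, z in mm, then the turn about the world's z in degrees. A call has 1 to 20 rows; each row shifts and turns the commanded pose from where the row before left it; what a row does not reach is not made up. A row lasts 1/10 s, in which the tool goes at most 50 mm and 8.59 degrees, less where a joint would pass 70% of its speed; a pose out of reach is approached as far as the arm can. A call is refused whole if a number of a shift passes 50 or a number of a turn 8.59, either way. A call with a gripper value outside its range is refused whole. The fingers move at their own pace and stop on an object; "newtons" is the grip in N (left out, the last holds). Time passes only in rows, so rows that do not move let the fingers close. It gives the time, the measured TCP pose, the force, the opening and the grip force at its end, in the units of the state.
- bot.get_obs(): the state, without advancing time (a new reading comes with each control period).
- imaging.read_camera(name): name is "side" or "top" or "wrist"; returns a dict with "frame" (420x560x3 uint8, red, green, blue), "fov_y" (degrees; the focal length in pixels is half the picture's height over the tangent of half this angle, whatever the lens; pixels are square), "cx", "cy" (the principal point, pixels), "pose" (4x4, takes a point from camera to world coordinates); the wrist camera has in their place "tool_from_camera" (4x4, takes a point from camera to tool coordinates, whose origin is the TCP and whose axes are the flange's). Camera axes: x right, y up, looking along -z (the intrinsics and any distortion apply to the point x, -y, -z); pixel columns grow to the right and rows downward; lengths in m; the calibration is good to about 2 mm. A picture is of the moment at which its call begins: read the wrist's pose just before it. There is no depth.
- bot.hand_in(): hands the job in; it is judged then, once.
The state is a dict: "t": time; "q": joint angles; "joint_vel": joint speeds; "joint_torque": joint torques, N m; "eef_pos": TCP position; "tool_rot": TCP orientation; "contact_force": force on the tool from outside, world axes, zero at the start; "torque": the same for the moment, N m; "gripper_width": opening from 0.0 (shut) to 1.0 (fully open); "grasp_force": force on a finger pad.
Only numpy, scipy, OpenCV 4.12 (cv2) and the standard library are available. Lean on these libraries where they do the work, as an engineer would, in place of code of your own. Each camera call takes 0.05 s, during which the arm holds its last target. There are 200 camera calls.

## Working session

There is one attempt and no reset: what is moved stays moved. The work goes in short steps, Python scripts to look and compute and a tool call to move; the robot and the scene stay as the last step left them, time stands still between calls to the robot, and variables do not carry over. Pictures are saved under pics/ and viewed, at most 10 in all, crops included, and the job is handed in when it is done.

Besides the shell and the picture viewer there is one more tool, called by a JSON object that holds its "name" and its "arguments". carry_out: Moves the arm, as the interface text tells. Its arguments: {"type":"object","properties":{"targets":{"type":"array","items":{"type":"number"}},"newtons":{"type":"number"}},"required":["targets"]}

```bash
mkdir -p pics; cat > h.py <<'E'
import numpy as np, cv2
from station import bot, imaging
from scipy.spatial.transform import Rotation as R
def cam(n):
    o=bot.get_obs(); c=imaging.read_camera(n)
    if n=="wrist":
        T=np.eye(4); q=o["tool_rot"]; T[:3,:3]=R.from_quat([q[1],q[2],q[3],q[0]]).as_matrix(); T[:3,3]=o["eef_pos"]
        c["pose"]=T@np.array(c["tool_from_camera"])
    return c
def ray(c,u,v):
    h=c["frame"].shape[0]; f=h/2/np.tan(np.radians(c["fov_y"])/2)
    P=np.array(c["pose"]); d=P[:3,:3]@np.array([(u-c["cx"])/f,-(v-c["cy"])/f,-1]); return P[:3,3],d/np.linalg.norm(d)
def onz(c,u,v,z):
    o,d=ray(c,u,v); return o+d*(z-o[2])/d[2]
def proj(c,p):
    h=c["frame"].shape[0]; f=h/2/np.tan(np.radians(c["fov_y"])/2)
    q=np.linalg.inv(np.array(c["pose"]))@np.append(p,1); return c["cx"]+f*q[0]/-q[2], c["cy"]-f*q[1]/-q[2]
def tri(rs):
    A=sum(np.eye(3)-np.outer(d,d) for o,d in rs); b=sum((np.eye(3)-np.outer(d,d))@o for o,d in rs); return np.linalg.solve(A,b)
def save(c,n): cv2.imwrite("pics/"+n,c["frame"][:,:,::-1])
E
python3 - <<'E'
from h import *
for n in ("top","side","wrist"):
    c=cam(n); save(c,n+"0.png"); print(n,{k:v for k,v in c.items() if k not in("frame",)})
    np.save(n+"0.npy",c,allow_pickle=True)
print(bot.get_obs(),bot.grip_point_offset)
a=[cv2.imread(f"pics/{n}0.png") for n in("top","side")]
E
```

```text
top {'fov_y': 53.105320947823174, 'cx': 285.59533841116445, 'cy': 212.65487647421335, 'pose': array([[ 0.00620459,  0.98614544, -0.16576692,  0.28563278],
       [-0.99983806,  0.00891816,  0.01563049, -0.00909045],
       [ 0.01689227,  0.1656431 ,  0.98604108,  1.41310012],
       [ 0.        ,  0.        ,  0.        ,  1.        ]])}
side {'fov_y': 45.3545086001391, 'cx': 273.9884045324646, 'cy': 208.9394916166271, 'pose': array([[ 0.9942784 ,  0.04707626, -0.09588686,  0.38285689],
       [-0.10603306,  0.54370279, -0.83255286, -1.21912035],
       [ 0.01294048,  0.8379565 ,  0.54558358,  0.90900349],
       [ 0.        ,  0.        ,  0.        ,  1.        ]])}
wrist {'fov_y': 61.927610907017296, 'cx': 285.66892898734517, 'cy': 215.6083014519523, 'tool_from_camera': array([[ 4.33637683e-04,  9.63778822e-01,  2.66702445e-01,
         6.81731458e-02],
       [ 9.99999808e-01, -3.00169711e-04, -5.41203848e-04,
        -1.65097231e-04],
       [-4.41544811e-04,  2.66702629e-01, -9.63778768e-01,
        -1.42288733e-01],
       [ 0.00000000e+00,  0.00000000e+00,  0.00000000e+00,
  
[... 304 characters left out ...]
-1.33711862,  0.47760329,  0.02236484,  1.55618932, -0.01148809,
        1.10933016, -0.0830805 ]), 'joint_vel': array([ 0.00203768, -0.00271649, -0.00174348, -0.00241139,  0.0005043 ,
        0.00039335,  0.00104606]), 'joint_torque': array([ 3.12099226e-03, -5.96924007e+01,  1.61035672e+00, -2.81492293e+01,
        1.26135611e-02,  6.54195712e-03,  1.67065627e-05]), 'eef_pos': array([0.22610277, 0.63552726, 0.23056887]), 'tool_rot': array([-6.13756280e-05,  1.70045067e-01,  9.85436038e-01, -6.98137136e-04]), 'contact_force': array([ 0.39507704, -0.35304286, -0.26423241]), 'torque': array([-0.02254244,  0.01674985, -0.00830788]), 'grasp_force': 0.0, 'gripper_width': 0.99758029030882} 0.0187
```

View pics/top0.png

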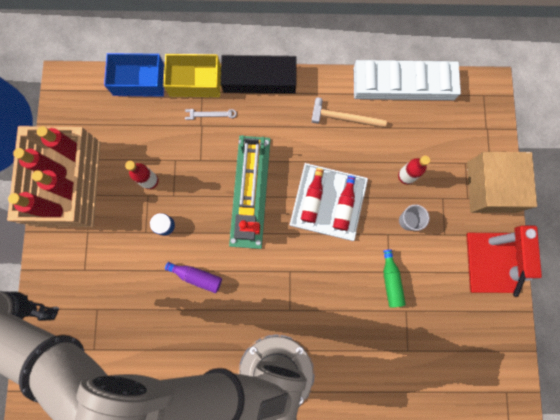

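View pics/side0.png

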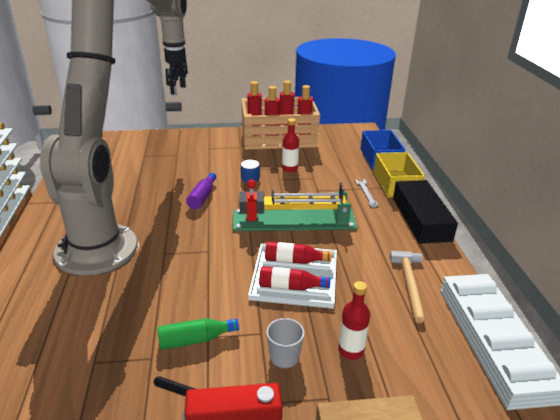

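The top view (up = +x, left = +y) shows the blue-capped bottle at about (344,205) with its cap at (350,182). The brass one is at (313,197), the stand at (250,192) and the red knob near (249,226), at the robot end. The side view agrees: blue cap (325,282), knob about (251,187), hinge about (342,195).

```bash
python3 - <<'E'
from h import *
t=np.load("top0.npy",allow_pickle=True).item(); s=np.load("side0.npy",allow_pickle=True).item()
def mask(c,name,box):
    hsv=cv2.cvtColor(c["frame"],cv2.COLOR_RGB2HSV); H,S,V=cv2.split(hsv)
    m={"blue":(H>100)&(H<130)&(S>120)&(V>60),"red":((H<6)|(H>172))&(S>150)&(V>70),"green":(H>60)&(H<95)&(S>80),"yellow":(H>20)&(H<32)&(S>140)&(V>120)}[name]
    z=np.zeros(m.shape,np.uint8);x0,y0,x1,y1=box; z[y0:y1,x0:x1]=m[y0:y1,x0:x1]; return z
def blob(m):
    n,l,st,ce=cv2.connectedComponentsWithStats(m); i=1+np.argmax(st[1:,4]); return ce[i],st[i]
bt=blob(mask(t,"blue",(330,165,370,200))); bs=blob(mask(s,"blue",(305,265,345,300)))
print("cap",bt,bs,tri([ray(t,*bt[0]),ray(s,*bs[0])]),onz(t,*bt[0],.036))
g=mask(t,"green",(220,125,280,260)); pts=cv2.findNonZero(g); r=cv2.minAreaRect(pts); box=cv2.boxPoints(r)
print(r); W=np.array([onz(t,*b,.01) for b in box]); print(W.round(4), [np.linalg.norm(W[i]-W[i-1]).round(4) for i in range(4)], W.mean(0))
for nm,b in(("yellow",(235,135,270,225)),("red",(235,210,265,240)),("red",(325,175,365,240))):
    m=mask(t,nm,b); rr=cv2.minAreaRect(cv2.findNonZero(m)); print(nm,rr,blob(m))
    print(np.array([onz(t,*p,{'yellow':.08,'red':.137 if b[0]<300 else .036}[nm]) for p in cv2.boxPoints(rr)]).round(4))
a=cv2.resize(t["frame"][120:255,220:380],None,fx=4.5,fy=4.5,interpolation=cv2.INTER_CUBIC)[:, :800]
cv2.imwrite("pics/tcrop.png",cv2.resize(a,(700,590))[:,:,::-1])
b=cv2.resize(s["frame"][165:305,225:375],None,fx=4.2,fy=4.2,interpolation=cv2.INTER_CUBIC)
cv2.imwrite("pics/scrop.png",b[:,:,::-1])
E
```

```text
cap (array([350.24, 180.32]), array([347, 179,   7,   4,  25], dtype=int32)) (array([323.04081633, 281.59183673]), array([321, 277,   5,  10,  49], dtype=int32)) [ 0.62736341 -0.24770735  0.04000197] [ 0.62980466 -0.24849414  0.036     ]
((249.9303436279297, 191.7664031982422), (30.782150268554688, 110.00093078613281), 5.19442892074585)
[[0.4099 0.1547 0.01  ]
 [0.7925 0.1308 0.01  ]
 [0.7837 0.0239 0.01  ]
 [0.4014 0.0524 0.01  ]] [np.float64(0.1027), np.float64(0.3833), np.float64(0.1073), np.float64(0.3833)] [0.59688758 0.09044058 0.01      ]
yellow ((248.83795166015625, 176.94485473632812), (14.44991397857666, 75.32225036621094), 4.763641834259033) (array([248.15384615, 183.96153846]), array([244, 173,   9,  23, 156], dtype=int32))
[[0.5044 0.1209 0.08  ]
 [0.7563 0.1065 0.08  ]
 [0.7527 0.0588 0.08  ]
 [0.5009 0.0747 0.08  ]]
red ((249.0751190185547, 226.5115203857422), (20.9838924407959, 11.024147033691406), 8.746162414550781) (array([249.44878049, 226.41463415]), array([239, 220,  21,  14, 205], dtype=int32))
[[0.444  0.116  0.137 ]
 [0.4777 0.1117 0.137 ]
 [0.4684 0.0481 0.137 ]
 [0.4348 0.0526 0.137 ]]
red ((344.688232421875, 206.15292358398438), (13.992012023925781, 45.98925018310547), 12.52880859375) (array([347.15384615, 195.3800905 ]), array([339, 184,  15,  22, 221], dtype=int32))
[[ 0.4701 -0.1878  0.036 ]
 [ 0.6231 -0.2234  0.036 ]
 [ 0.613  -0.2693  0.036 ]
 [ 0.4604 -0.2329  0.036 ]]
```

View pics/scrop.png

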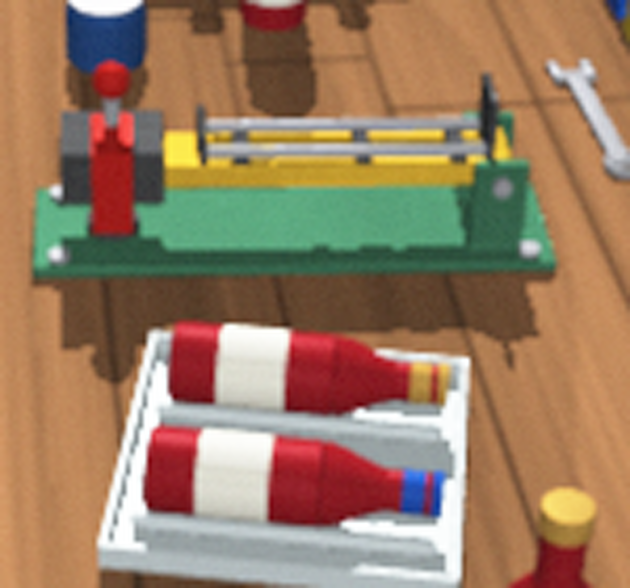

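{"name": "carry_out", "arguments": {"targets": [40,20,-36,10,1,40,20,-36,10,1,40,20,-36,10,1,40,20,-36,10,1,40,20,-36,10,1,40,22,-37,5,1,40,22,-37,5,1,40,22,-37,5,1,40,22,-37,5,1,40,22,-37,5,1,40,21,-36,3,1,40,21,-36,3,1,40,21,-36,3,1,40,21,-36,3,1,40,21,-36,0,1,40,0,0,0,0.6,40,0,0,0,0,40,0,0,0,0]}}

```text
t: 1.95
eef_pos: [0.5406, 0.0923, 0.318]
tool_rot: [-0.0, 0.034, 0.999, 0.0]
contact_force: [0.2, 0.8, -0.4]
gripper_width: 0.841
grasp_force: 0.0
```

```bash
python3 - <<'E'
from h import *
c=cam("wrist"); save(c,"w1.png"); np.save("w1.npy",c,allow_pickle=True); o=bot.get_obs(); print(o["t"],o["eef_pos"],o["tool_rot"],o["q"],o["contact_force"])
E
```

```text
2.0 [0.54056471 0.09261807 0.31804407] [-3.83529444e-04  3.35950276e-02  9.99435433e-01  2.04874702e-04] [-0.56316219  0.19410399  0.32964534  1.76844465 -0.06793697  1.19068057
  1.28959336] [-0.38220616  0.38038755  0.2594775 ]
```

View pics/w1.png

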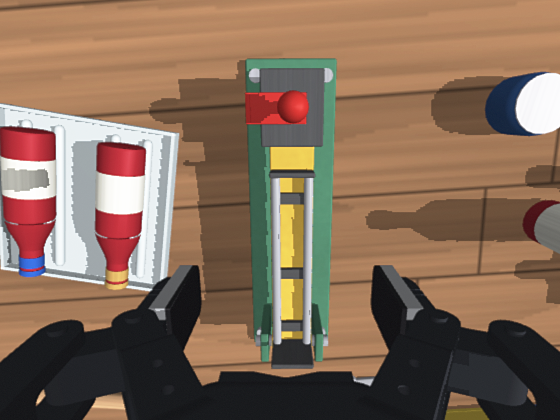

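The wrist view shows the knob at (292,107), the two rails at x≈277 and 307 from y≈178 to 343, and the coupler-side end plate at y≈174. The blue-capped bottle is at the left edge (27,200), with its cap at (32,266).

```bash
python3 - <<'E'
from h import *
t=np.load("top0.npy",allow_pickle=True).item(); s=np.load("side0.npy",allow_pickle=True).item(); w=np.load("w1.npy",allow_pickle=True).item()
def red(c,box):
    hsv=cv2.cvtColor(c["frame"],cv2.COLOR_RGB2HSV);H,S,V=cv2.split(hsv);m=(((H<6)|(H>172))&(S>150)&(V>70)).astype(np.uint8);z=np.zeros_like(m);x0,y0,x1,y1=box;z[y0:y1,x0:x1]=m[y0:y1,x0:x1];return z
ks=cv2.connectedComponentsWithStats(red(s,(240,175,262,190)))
print("side knob",ks[2][1:],ks[3][1:])
g=cv2.cvtColor(w["frame"],cv2.COLOR_RGB2GRAY)
m=red(w,(281,85,315,128)); print("w knob",cv2.minEnclosingCircle(cv2.findNonZero(m)), onz(w,292,107,.137))
print("knob tri",tri([ray(w,292.5,106.5),ray(s,251.2,183.6)]))
hsv=cv2.cvtColor(w["frame"],cv2.COLOR_RGB2HSV);H,S,V=cv2.split(hsv)
# rails: bright desaturated pixels in rows
for y in (190,215,240,255,290,315):
    r=np.where((S[y,262:325]<60)&(V[y,262:325]>110))[0]+262
    k=np.split(r,np.where(np.diff(r)>3)[0]+1); c=[(a.mean(),len(a)) for a in k if len(a)>2]
    print(y,c,[onz(w,a,y,.088)[:2].round(4) for a,n in c])
gm=((H>60)&(H<95)&(S>80)).astype(np.uint8); gm[:, :230]=0; gm[:,350:]=0; gm[340:]=0
for y in (65,160,250,300):
    r=np.where(gm[y])[0]; A,B=onz(w,r.min(),y,.012),onz(w,r.max()+1,y,.012); print("green",y,r.min(),r.max(),((A+B)/2).round(4),np.linalg.norm(A-B))
c=np.where(gm[:,255])[0]; print(c.min(), onz(w,255,c.min(),.012))
# column luminance along the tongue centre
print("col292 V", [(y,int(V[y,292]),int(S[y,292])) for y in range(124,182,2)], [(y,int(V[y,292]),int(S[y,292])) for y in range(325,375,2)])
for y,z in((171,.103),(178,.103),(146,.094),(68,.094),(342,.128),(368,.128),(345,.128)): print(y,z,onz(w,292,y,z).round(4))
E
```

```text
side knob [[247 180   9   8  63]] [[251.04761905 183.63492063]]
w knob ((293.0, 107.5), 19.602394104003906) [0.46282942 0.10344905 0.137     ]
knob tri [0.46334    0.10381993 0.13816806]
190 [(np.float64(275.5), 8), (np.float64(309.0), 9)] [array([0.5457, 0.0812]), array([0.5482, 0.1174])]
215 [(np.float64(275.5), 8), (np.float64(308.5), 8)] [array([0.5737, 0.0791]), array([0.5762, 0.1154])]
240 [(np.float64(275.5), 8), (np.float64(308.0), 9)] [array([0.6028, 0.0769]), array([0.6053, 0.1134])]
255 [(np.float64(276.0), 7), (np.float64(308.0), 9)] [array([0.6208, 0.0761]), array([0.6233, 0.1125])]
290 [(np.float64(276.0), 9), (np.float64(307.5), 8)] [array([0.6646, 0.0729]), array([0.6671, 0.1097])]
315 [(np.float64(277.0), 7), (np.float64(307.5), 8)] [array([0.6976, 0.0716]), array([0.7001, 0.108 ])]
green 65 246 335 [0.4114 0.1078 0.012 ] 0.10690449415221548
green 160 249 332 [0.5233 0.1007 0.012 ] 0.10693243966756229
green 250 252 329 [0.6452 0.0929 0.012 ] 0.1065315832631862
green 300 254 328 [0.721  0.0888 0.012 ] 0.1067573060209527
59 [0.40191375 0.06571343 0.012     ]
col292 V [
[... 378 characters left out ...]
), (172, 53, 19), (174, 100, 13), (176, 94, 30), (178, 185, 165), (180, 187, 170)] [(325, 96, 11), (327, 97, 13), (329, 94, 19), (331, 140, 118), (333, 197, 172), (335, 197, 171), (337, 177, 171), (339, 65, 82), (341, 48, 21), (343, 46, 6), (345, 48, 16), (347, 47, 16), (349, 46, 11), (351, 48, 11), (353, 46, 11), (355, 47, 22), (357, 47, 11), (359, 46, 11), (361, 45, 11), (363, 46, 17), (365, 89, 6), (367, 96, 19), (369, 183, 117), (371, 184, 118), (373, 180, 116)]
171 0.103 [0.5242 0.1002 0.103 ]
178 0.103 [0.5314 0.0998 0.103 ]
146 0.094 [0.4998 0.1019 0.094 ]
68 0.094 [0.4253 0.1066 0.094 ]
342 0.128 [0.7077 0.0882 0.128 ]
368 0.128 [0.7412 0.0861 0.128 ]
345 0.128 [0.7115 0.088  0.128 ]
```

{"name": "carry_out", "arguments": {"targets": [40,-5,-39,-4,-1.2,40,-5,-39,-4,-1.2,40,-5,-39,-4,-1.2,40,-5,-39,-4,-1.2,40,-5,-39,-4,-1.2,40,-5,-39,-4,-1.2,40,-5,-39,-4,-1.2,40,-5,-39,-4,-1.2,40,0,0,0,0,40,0,0,0,0]}}

```text
t: 3.0
eef_pos: [0.5013, -0.2204, 0.2861]
tool_rot: [-0.0, 0.118, 0.993, 0.0]
contact_force: [0.8, -0.7, -0.6]
gripper_width: 0.843
grasp_force: 0.0
```

```bash
python3 - <<'E'
from h import *
c=cam("wrist"); save(c,"w2.png"); np.save("w2.npy",c,allow_pickle=True); o=bot.get_obs(); print(o["t"],o["eef_pos"],o["tool_rot"],o["q"],o["contact_force"])
E
```

```text
3.05 [ 0.50172727 -0.21924409  0.28614607] [-1.36918810e-04  1.17177893e-01  9.93110817e-01  4.76444837e-04] [-0.15756101  0.23129994  0.54717189  1.82460084 -0.13367922  1.12253392
  1.77187377] [-0.17250743  0.38880924 -1.51758759]
```

View pics/w2.png

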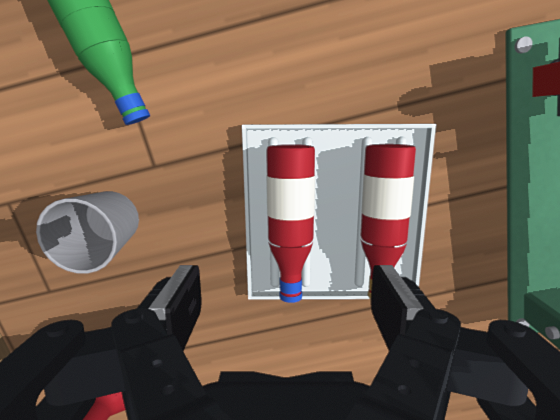

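The wrist view is nearly aligned with the blue-capped bottle. Its body is centred at x≈291 from row 145, and the cap ends at about (291,301). The tray rim and the brass bottle (390) leave room for the fingers.

```bash
python3 - <<'E'
from h import *
w=np.load("w2.npy",allow_pickle=True).item(); w1=np.load("w1.npy",allow_pickle=True).item()
hsv=cv2.cvtColor(w["frame"],cv2.COLOR_RGB2HSV);H,S,V=cv2.split(hsv)
m=((((H<6)|(H>172))&(S>140)&(V>60))|((H>100)&(H<130)&(S>140)))
P=[]
for y in (150,158,165,170,228,234,238,285,290,295):
    r=np.where(m[y,255:330])[0]+255; A,B=onz(w,r.min()-.5,y,.036),onz(w,r.max()+.5,y,.036); P.append((A+B)/2); print(y,r.min(),r.max(),P[-1].round(4),np.linalg.norm(A-B).round(4))
P=np.array(P); k=np.polyfit(P[:,0],P[:,1],1); print("yaw",np.degrees(np.arctan(k[0])),k)
col=np.where(m[:,291])[0]; print(col.min(),col.max())
print("base edge",[onz(w,291,col.min(),z).round(4) for z in(.036,.05,.063)],"cap end",[onz(w,291,col.max()+.5,z).round(4) for z in (.036,.049)])
g=[onz(w1,292,y,z).round(4) for y,z in((177,.103),(364.5,.128))]; print(g)
E
```

```text
150 268 313 [ 0.4686 -0.2068  0.036 ] 0.0509
158 268 313 [ 0.4771 -0.2088  0.036 ] 0.0512
165 268 313 [ 0.4847 -0.2106  0.036 ] 0.0515
170 268 313 [ 0.4901 -0.2119  0.036 ] 0.0517
228 269 312 [ 0.5565 -0.2277  0.036 ] 0.0517
234 269 312 [ 0.5637 -0.2294  0.036 ] 0.0519
238 269 312 [ 0.5686 -0.2305  0.036 ] 0.0521
285 281 301 [ 0.6282 -0.244   0.036 ] 0.0258
290 281 300 [ 0.6346 -0.2462  0.036 ] 0.0247
295 280 301 [ 0.6413 -0.2478  0.036 ] 0.0273
yaw -13.290304024957262 [-0.23621131 -0.0961372 ]
146 301
base edge [array([ 0.4645, -0.2052,  0.036 ]), array([ 0.4634, -0.2052,  0.05  ]), array([ 0.4624, -0.2052,  0.063 ])] cap end [array([ 0.6502, -0.2493,  0.036 ]), array([ 0.643 , -0.2478,  0.049 ])]
[array([0.5304, 0.0998, 0.103 ]), array([0.7366, 0.0864, 0.128 ])]
```

{"name": "carry_out", "arguments": {"targets": [40,6,0,-40,0,40,6,-1,-40,0,40,6,-1,-40,0,40,5,0,-36,0,40,0,0,0,0,40,0,0,0,0]}}

```text
t: 3.65
eef_pos: [0.5247, -0.2215, 0.1307]
tool_rot: [-0.0, 0.117, 0.993, 0.0]
contact_force: [0.4, 0.5, 0.5]
gripper_width: 0.842
grasp_force: 0.0
```

```bash
python3 - <<'E'
from h import *
ob=[]; 
for i in range(4):
    o=bot.get_obs(); ob.append(o["eef_pos"]); w=cam("wrist")
print(np.array(ob).round(4)); save(w,"w3.png"); np.save("w3.npy",w,allow_pickle=True)
hsv=cv2.cvtColor(w["frame"],cv2.COLOR_RGB2HSV);H,S,V=cv2.split(hsv)
m=((((H<6)|(H>172))&(S>140)&(V>60))|((H>100)&(H<130)&(S>140)))
def rows(w,m,z,T=None):
  P=[]
  for y in range(20,400,20):
    r=np.where(m[y,200:372])[0]+200
    if len(r)<15: continue
    A,B=onz(w,r.min()-.5,y,z),onz(w,r.max()+.5,y,z); P.append((A+B)/2); print(y,r.min(),r.max(),P[-1].round(4),np.linalg.norm(A-B).round(4))
rows(w,m,.036)
s=np.load("side0.npy",allow_pickle=True).item(); t=np.load("top0.npy",allow_pickle=True).item()
print("side: knob",onz(s,251.1,183.6,.137),"cap",onz(s,323.04,281.6,.036))
E
```

```text
[[ 0.5247 -0.2215  0.1307]
 [ 0.5254 -0.2223  0.1319]
 [ 0.5256 -0.2228  0.1324]
 [ 0.5256 -0.2231  0.1326]]
140 249 328 [ 0.4735 -0.2085  0.036 ] 0.0534
160 250 327 [ 0.4864 -0.2116  0.036 ] 0.0529
260 253 324 [ 0.5574 -0.2285  0.036 ] 0.0529
280 256 321 [ 0.573  -0.2322  0.036 ] 0.0493
300 262 316 [ 0.5893 -0.2357  0.036 ] 0.0418
320 271 306 [ 0.606  -0.2401  0.036 ] 0.0278
340 272 305 [ 0.6233 -0.2442  0.036 ] 0.0267
360 272 305 [ 0.6413 -0.2485  0.036 ] 0.0272
side: knob [0.46402026 0.10573037 0.137     ] cap [ 0.62702331 -0.24361999  0.036     ]
```

View pics/w3.png

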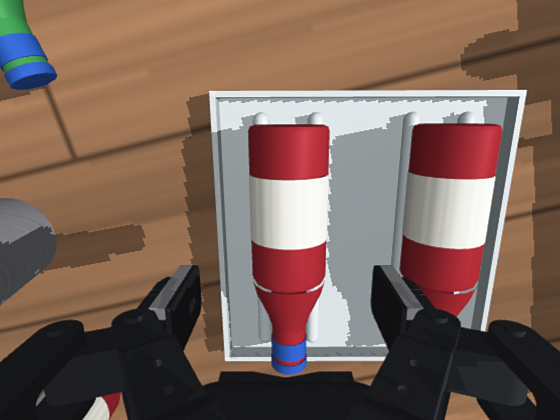

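The close view confirms alignment: bottle axis at u≈289, base at row 125, and both fingers clear of the rim and the neighbour. I'll descend and grip.

{"name": "carry_out", "arguments": {"targets": [40,-1,2,-40,0,40,0,0,-40,0,40,0,0,-20,0,40,0,0,-10,0,40,0,0,0,0,40,0,0,0,0]}}

```text
t: 4.45
eef_pos: [0.5243, -0.2215, 0.0218]
tool_rot: [0.001, 0.118, 0.993, -0.0]
contact_force: [-0.0, -0.1, 0.1]
gripper_width: 0.849
grasp_force: 0.0
```

{"name": "carry_out", "arguments": {"targets": [255,0,0,0,0,255,0,0,0,0,255,0,0,0,0,255,0,0,0,0,255,0,0,0,0,255,0,0,0,0,255,0,0,0,0,255,0,0,0,0], "newtons": 40}}

```text
t: 5.25
eef_pos: [0.5245, -0.2208, 0.0222]
tool_rot: [0.001, 0.118, 0.993, 0.0]
contact_force: [-0.9, 2.1, 7.5]
gripper_width: 0.62
grasp_force: 40.6
```

{"name": "carry_out", "arguments": {"targets": [255,0,0,10,0,255,0,0,30,0,255,0,0,40,0,255,0,0,40,0,255,0,0,40,0,255,5,20,0,0.8,255,9,36,0,1,255,10,39,0,1,255,10,39,0,1,255,10,40,0,1,255,10,40,0,1,255,10,40,0,1,255,10,37,0,2,255,5,25,0,1,255,0,0,0,0,255,0,0,0,0,255,0,0,0,0]}}

```text
t: 6.95
eef_pos: [0.6019, 0.0928, 0.1804]
tool_rot: [-0.0, 0.034, 0.999, -0.001]
contact_force: [0.3, -0.9, -4.6]
gripper_width: 0.616
grasp_force: 43.8
```

```bash
python3 - <<'E'
from h import *
for i in range(4):
    o=bot.get_obs(); w=cam("wrist"); print(o["eef_pos"].round(4),o["contact_force"].round(1),o["gripper_width"])
print(o["tool_rot"],np.degrees(np.arctan2(w["pose"][1,0],w["pose"][0,0]))); save(w,"w4.png"); np.save("w4.npy",w,allow_pickle=True)
E
```

```text
[0.6019 0.0928 0.1804] [ 0.3 -0.9 -4.6] 0.6164788461260999
[0.602  0.0927 0.1805] [ 0.6 -0.4 -4. ] 0.6150197445021031
[0.602  0.093  0.1804] [-0.1 -0.6 -4.5] 0.618565397594825
[0.6021 0.0933 0.1805] [ 0.4  0.6 -4.5] 0.6127770770036787
[-5.32594626e-05  3.42909772e-02  9.99411861e-01 -2.40994553e-04] 86.09464071661844
```

View pics/w4.png

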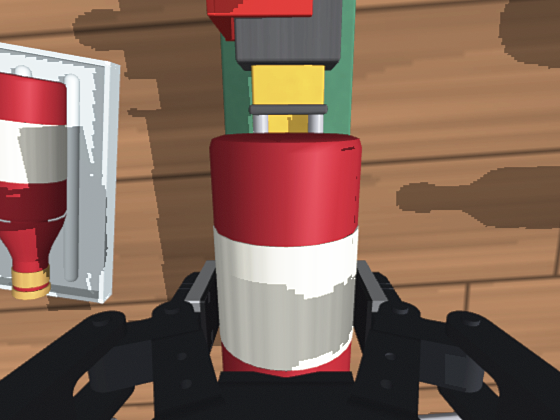

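The bottle hangs level and centred at u≈285. The rails show at (262,122) and (316,122), so their midpoint is about 289. The coupler-side plate is at rows 105–113.

```bash
python3 - <<'E'
from h import *
w=np.load("w4.npy",allow_pickle=True).item(); f=w["frame"]
hsv=cv2.cvtColor(f,cv2.COLOR_RGB2HSV);H,S,V=cv2.split(hsv)
for y in (118,122,126):
    r=np.where((S[y,245:335]<60)&(V[y,245:335]>100))[0]+245
    k=[a for a in np.split(r,np.where(np.diff(r)>3)[0]+1) if len(a)>3]; print(y,[(a.min(),a.max()) for a in k],[onz(w,a.mean(),y,.088).round(4) for a in k])
print([(y,int(V[y,290]),int(S[y,290])) for y in range(100,140,2)])
for y in (104.5,109,113.5): print(y,onz(w,288,y,.103).round(4))
print("base top edge",onz(w,286,133,.195).round(4), onz(w,286,140,.22).round(4))
print("axis proj u at z .194",[proj(w,np.array([x,.0933-(x-.602)*.0685,.194])) for x in(.545,.59)])
E
```

```text
118 [(np.int64(253), np.int64(267)), (np.int64(308), np.int64(323))] [array([0.5325, 0.0815, 0.088 ]), array([0.5349, 0.1173, 0.088 ])]
122 [(np.int64(253), np.int64(267)), (np.int64(308), np.int64(323))] [array([0.535 , 0.0813, 0.088 ]), array([0.5374, 0.1172, 0.088 ])]
126 [(np.int64(253), np.int64(267)), (np.int64(308), np.int64(323))] [array([0.5375, 0.0811, 0.088 ]), array([0.5399, 0.1171, 0.088 ])]
[(100, 242, 160), (102, 247, 161), (104, 125, 124), (106, 93, 16), (108, 98, 10), (110, 96, 8), (112, 85, 15), (114, 111, 138), (116, 253, 161), (118, 177, 170), (120, 170, 170), (122, 169, 169), (124, 168, 168), (126, 169, 169), (128, 170, 170), (130, 172, 169), (132, 133, 174), (134, 81, 198), (136, 86, 187), (138, 89, 189)]
104.5 [0.526 0.1   0.103]
109 [0.5286 0.0998 0.103 ]
113.5 [0.5311 0.0996 0.103 ]
base top edge [0.539  0.0978 0.195 ] [0.54   0.0977 0.22  ]
axis proj u at z .194 [(np.float64(285.4159081237143), np.float64(150.03501654394495)), (np.float64(285.411483427715), np.float64(265.1449749682047))]
```

{"name": "carry_out", "arguments": {"targets": [255,2,2,0,0.4,255,0,0,-25,0,255,0,0,-25,0,255,0,0,-15,0,255,0,0,-8,0,255,0,0,-5,0,255,0,0,0,0,255,0,0,0,0,255,0,0,0,0]}}

```text
t: 8.05
eef_pos: [0.6049, 0.0971, 0.1032]
tool_rot: [0.001, 0.03, 1.0, 0.0]
contact_force: [0.2, -0.9, -3.7]
gripper_width: 0.614
grasp_force: 43.8
```

{"name": "carry_out", "arguments": {"targets": [255,-1,-1,-2,0,255,0,0,-1,0,255,0,0,0,0,255,0,0,0,0]}}

```text
t: 8.45
eef_pos: [0.6032, 0.0958, 0.0994]
tool_rot: [-0.0, 0.03, 1.0, -0.0]
contact_force: [-1.3, -0.4, -3.1]
gripper_width: 0.618
grasp_force: 43.8
```

{"name": "carry_out", "arguments": {"targets": [255,0,0,-1,0,255,0,0,0,0,255,0,0,0,0]}}

```text
t: 8.75
eef_pos: [0.6035, 0.0955, 0.0989]
tool_rot: [0.0, 0.03, 1.0, -0.0]
contact_force: [-3.1, -1.9, 5.2]
gripper_width: 0.615
grasp_force: 44.5
```

{"name": "carry_out", "arguments": {"targets": [255,0,0,-1,0,255,0,0,0,0,255,0,0,0,0]}}

```text
t: 9.05
eef_pos: [0.6037, 0.0952, 0.0986]
tool_rot: [0.0, 0.03, 1.0, -0.0]
contact_force: [-4.7, -3.1, 10.8]
gripper_width: 0.614
grasp_force: 45.3
```

Contact at the expected height, so it's seated. Now I'll release it and rise.

{"name": "carry_out", "arguments": {"targets": [90,0,0,0.5,0,80,0,0,0,0,60,0,0,0,0,40,0,0,0,0,40,0,0,0,0,40,0,0,10,0,40,0,0,20,0,40,0,0,40,0,40,0,0,40,0,40,-25,1,40,0,40,-25,2,30,0,40,-25,2,0,0,40,0,0,0,0,40,0,0,0,0,40,0,0,0,0]}}

```text
t: 10.55
eef_pos: [0.5288, 0.1009, 0.2778]
tool_rot: [0.0, 0.03, 1.0, -0.0]
contact_force: [0.1, -0.1, -0.2]
gripper_width: 0.844
grasp_force: 0.0
```

```bash
python3 - <<'E'
from h import *
for i in range(3):
    o=bot.get_obs(); w=cam("wrist"); print(o["t"],o["eef_pos"].round(4),o["contact_force"].round(1))
save(w,"w5.png"); np.save("w5.npy",w,allow_pickle=True)
hsv=cv2.cvtColor(w["frame"],cv2.COLOR_RGB2HSV);H,S,V=cv2.split(hsv)
E
```

```text
10.55 [0.5288 0.1009 0.2778] [ 0.1 -0.1 -0.2]
10.6 [0.5288 0.1008 0.2776] [ 0.1 -0.5 -0. ]
10.65 [0.5288 0.1008 0.2774] [ 0.1 -0.2 -0.1]
```

View pics/w5.png

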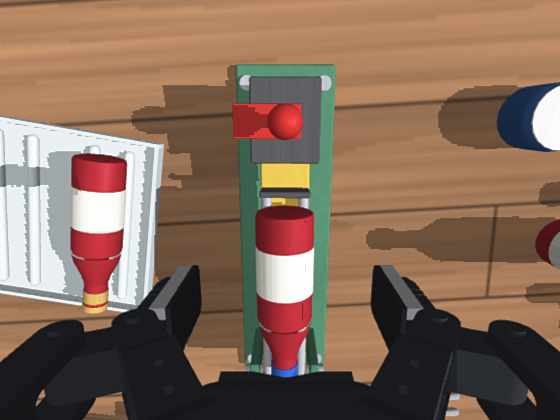

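The bottle lies centred between the rails, base near (285,210) just past the coupler plate, cap to the hinge. The knob is at (285,120). The tray's blue-cap nest is empty and the brass bottle is untouched.

```bash
python3 - <<'E'
from h import *
w=np.load("w5.npy",allow_pickle=True).item(); f=w["frame"]
hsv=cv2.cvtColor(f,cv2.COLOR_RGB2HSV);H,S,V=cv2.split(hsv)
m=((((H<6)|(H>172))&(S>150)&(V>70))).astype(np.uint8)
c=np.where(m[:,285])[0]; c=c[(c>90)&(c<150)]; print(c.min(),c.max())
for y in (106,110,130,134): r=np.where(m[y,255:330])[0]+255; print(y,r.min(),r.max())
cr=cv2.HoughCircles(cv2.medianBlur(f[85:160,245:330,0],3),cv2.HOUGH_GRADIENT,1,50,param1=100,param2=12,minRadius=13,maxRadius=24)
print(cr, onz(w,285.2,121,.137).round(4))
s=cam("side"); g=s["frame"]; h=cv2.cvtColor(g,cv2.COLOR_RGB2HSV)
E
```

```text
103 139
106 255 300
110 255 300
130 255 300
134 255 300
[[[39.5 36.5 17.7]]] [0.4623 0.1044 0.137 ]
```

{"name": "carry_out", "arguments": {"targets": [40,-22,1,-20,0,40,-22,1,-20,0,40,-22,1,-20,0,40,0,0,-10,0,40,0,0,0,0,40,0,0,-30,0,40,0,0,-30,0,40,0,0,-20,0,40,0,0,-10,0,40,0,0,0,0,40,0,0,0,0,40,0,0,0,0]}}

```text
t: 11.95
eef_pos: [0.4634, 0.1042, 0.1189]
tool_rot: [0.001, 0.03, 1.0, 0.0]
contact_force: [-0.1, -0.0, 0.6]
gripper_width: 0.843
grasp_force: 0.0
```

{"name": "carry_out", "arguments": {"targets": [255,0,0,0,0,255,0,0,0,0,255,0,0,0,0,255,0,0,0,0,255,0,0,0,0,255,0,0,0,0,255,0,0,0,0,255,0,0,0,0,255,0,0,0,0,255,0,0,0,0], "newtons": 70}}

```text
t: 12.95
eef_pos: [0.4625, 0.1038, 0.1185]
tool_rot: [0.0, 0.03, 1.0, 0.0]
contact_force: [-1.6, -0.7, 6.0]
gripper_width: 0.29
grasp_force: 68.2
```

{"name": "carry_out", "arguments": {"targets": [255,0,-3,0,0,255,0,-3,0,0,255,0,-3,0,0,255,-1,-3,0,0,255,0,-2,0,0,255,0,0,0,0,255,0,0,0,0,255,0,0,0,0]}}

```text
t: 13.75
eef_pos: [0.4619, 0.0945, 0.1186]
tool_rot: [0.001, 0.028, 1.0, 0.003]
contact_force: [-1.5, 12.9, 1.2]
gripper_width: 0.292
grasp_force: 68.7
```

{"name": "carry_out", "arguments": {"targets": [255,0,-3,0,0,255,0,-3,0,0,255,0,0,0,0,255,0,0,0,0,255,0,0,0,0]}}

```text
t: 14.25
eef_pos: [0.4616, 0.0893, 0.1185]
tool_rot: [0.0, 0.028, 1.0, 0.003]
contact_force: [-1.7, 15.0, 1.0]
gripper_width: 0.289
grasp_force: 68.8
```

{"name": "carry_out", "arguments": {"targets": [255,2,0,7,0,255,2,0,7,0,255,0,0,0,0,255,0,0,0,0]}}

```text
t: 14.65
eef_pos: [0.4649, 0.0891, 0.1318]
tool_rot: [-0.0, 0.028, 1.0, 0.003]
contact_force: [0.0, 15.2, -7.0]
gripper_width: 0.288
grasp_force: 69.2
```

Rising freely at 7 N, so the latch is off the ball. I'll continue along the arc.

{"name": "carry_out", "arguments": {"targets": [255,2,0,7,0,255,2.3,-0.3,7,0,255,2.6,0,6.9,0,255,2.6,-0.3,6.8,0,255,3,0,6.7,0,255,3,-0.3,6.7,0,255,3.2,-0.3,6.6,0,255,3.3,0,6.6,0,255,3.6,-0.3,6.3,0,255,3.6,-0.3,6.3,0,255,3.9,-0.3,6.2,0,255,3.9,-0.3,6.2,0,255,2.4,0,4,0,255,0,0,0,0,255,0,0,0,0,255,0,0,0,0,255,0,0,0,0]}}

```text
t: 16.35
eef_pos: [0.5006, 0.0874, 0.2136]
tool_rot: [-0.004, 0.027, 1.0, 0.002]
contact_force: [-7.5, 14.4, -3.3]
gripper_width: 0.286
grasp_force: 68.8
```

```bash
python3 - <<'E'
from h import *
for i in range(4):
    o=bot.get_obs(); s=cam("side"); print(o["t"],o["eef_pos"].round(4),o["contact_force"].round(1),o["gripper_width"])
b=cv2.resize(s["frame"][90:310,190:390],None,fx=2.7,fy=2.7,interpolation=cv2.INTER_CUBIC)
cv2.imwrite("pics/s6.png",b[:,:,::-1])
E
```

```text
16.35 [0.5006 0.0874 0.2136] [-7.5 14.4 -3.3] 0.28619065708582714
16.4 [0.5006 0.0874 0.2136] [-7.9 15.2 -2.7] 0.28902484631002906
16.45 [0.5006 0.0874 0.2136] [-7.6 15.6 -3.4] 0.28468987199444123
16.5 [0.5006 0.0874 0.2136] [-8.4 14.5 -2.8] 0.2922795138007983
```

View pics/s6.png

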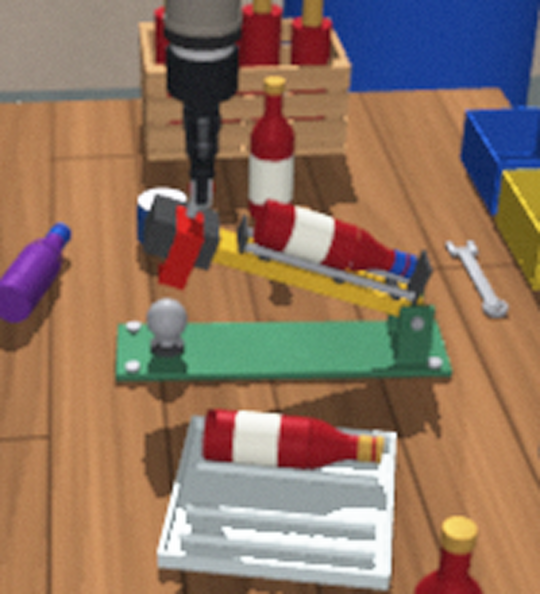

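The side view shows the coupler well clear of the ball and the bottle lying in the cradle, cap at the hinge (405,262). From the 95 mm tool rise, the coupler is up about 98 mm. I'll hold briefly to check it's steady, then hand in.

{"name": "carry_out", "arguments": {"targets": [255,0,0,1,0,255,0,0,1,0,255,0,0,0,0,255,0,0,0,0,255,0,0,0,0,255,0,0,0,0,255,0,0,0,0,255,0,0,0,0,255,0,0,0,0,255,0,0,0,0]}}

```text
t: 17.55
eef_pos: [0.5019, 0.0873, 0.2159]
tool_rot: [-0.003, 0.027, 1.0, 0.003]
contact_force: [-4.5, 15.2, -5.3]
gripper_width: 0.288
grasp_force: 69.0
```

```bash
python3 - <<'E'
from h import *
o=bot.get_obs(); print(o["eef_pos"],o["contact_force"],np.abs(o["joint_vel"]).max(),o["gripper_width"])
if o["eef_pos"][2]>.21 and o["contact_force"][1]>12.5: print(bot.hand_in())
E
```

```text
[0.50187682 0.08734488 0.21585084] [-4.52809141 15.16529687 -5.26948447] 0.0007711791272085824 0.28777726831769307
the job is handed in; nothing more can be done
None
```

The job is handed in at about 17.6 s of the 48 s: the blue-capped bottle lies in the cradle with its cap to the hinge, the latch is held out about 14 mm, and the arm is holding the coupler steady about 10 cm up (worked out from the tool's 97 mm rise). I did not move the other bottle or anything else on the bench.

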